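# Dark and clear reading of a sample cell held in a light path

### The arm

A 6-joint arm with a two-finger parallel gripper is mounted at the origin on the work surface. World frame = base frame: x ahead of the robot, y to its left, z up, the work surface at z = 0. Lengths are in mm, angles in degrees, forces in N, time in s.
With the tool pointing down it reaches from about 300 to 850 mm from the base axis. Payload 4.2 kg.
Tool frame: the origin (TCP) lies at the very end of the fingers, on their centre line; the grasp point (between the pads) lies 19 mm behind it; z points along the fingers, y is the direction in which the jaws open and shut (so a half turn about z gives the same grasp; the last joint's range is limited). The gripper opens to 91 mm and grips with 3 to 60 N. Pads are 32 mm wide; open, the fingers measure 118 mm over their backs; the gripper's body (76 mm by 178 mm) begins 60 mm behind the grasp point.
Start: joints at [66.807, 18.312, 89.639, -0, 72.044, -1.146], TCP at [215.843, 532.968, 213.976] pointing down, gripper open.
Joint ranges: [-177.97, 177.97], [-48.28, 115.42], [12.27, 149.76], [-77.06, 257.06], [2.81, 150.46], [-146.56, 146.56]. Speed limits (degrees/s): [147.25, 147.25, 180, 180, 180, 180].

### API

Orientations are given as [roll, pitch, yaw] about the fixed x, y, z axes, in that order (R = Rz(yaw) Ry(pitch) Rx(roll)).
In Python, from workcell import * gives the robot as it stands. The module is installed in compiled form; this text tells all that it offers.
- The arm moves only by the tool servo_tool, never from a script. Its argument "plan" is a list that holds one entry, the list of rows, each a list of 7 numbers: the shift along the tool's x, y, z in mm, then the turn, a rotation vector about the tool's x, y, z in rad, then the opening, from 0 (shut) to 1 (fully open). A call has 1 to 20 rows; each row is the pose to reach, as a shift and turn from the pose commanded when the call began, along the tool's axes at that moment; what a row does not reach only later rows make up. A row lasts 1/10 s, in which the tool goes at most 50 mm and 8.59 degrees, less where a joint would pass 70% of its speed; a pose out of reach is approached as far as the arm can. A call with a gripper value outside its range is refused whole. The fingers move at their own pace and stop on an object; "squeeze" is the grip in N (left out, the last holds). Time passes only in rows, so rows that repeat a pose let the fingers close. It gives the time, the measured TCP pose, the force and the opening at its end, in the units of the state.
- state(): the state, without advancing time (a new reading comes with each control period).
- grab_frame(name): name is "scene" or "top" or "wrist"; returns a dict with "color" (420x560x3 uint8, red, green, blue), "range_z" (420x560 float32, mm along the optical axis (not along the pixel's ray), 0 where there is no reading), "fx", "fy", "cx", "cy" (pixels), "dist_coeffs" ([k1, k2, p1, p2, k3] as OpenCV has them; the pictures are not rectified), "rvec" (rotation vector, rad) and "tvec" (3), from world to camera coordinates, as OpenCV has them; the wrist camera has in their place "tool_from_camera" (4x4, takes a point from camera to tool coordinates, whose origin is the TCP and whose axes are the flange's). Camera axes: x right, y down, z forward; pixel columns grow to the right and rows downward; lengths in mm; the calibration is good to about 2 mm. A picture is of the moment at which its call begins: read the wrist's pose just before it.
- job_done(): hands the job in, once; it reports no verdict.
The state is a dict: "time_s": time; "qpos": joint angles; "qvel": joint speeds; "effort": joint torques, N m; "ee_pos": TCP position; "ee_rot": TCP orientation; "force": force on the tool from outside, world axes, zero at the start; "torque": the same for the moment, N m; "gripper_width": finger opening in mm.
Only numpy, scipy, OpenCV 4.12 (cv2) and the standard library are available. Lean on these libraries where they do the work, as an engineer would, in place of code of your own. Each camera call takes 0.05 s, during which the arm holds its last target.

### The job

Pick up the blue-capped glass cell by the upper half of its two white frosted faces, never touching its clear windows, and hold it upright in the air midway between the red lamp and the white detector, the beam crossing the middle of its lower half. First hold it still there with a frosted face towards the lamp for two seconds (dark reading), then turn it a quarter turn so that the clear windows squarely face lamp and detector, and finish while still holding it steady there. Leave the orange-capped cell, screwdriver and tissue box alone, and do not knock the lamp or detector.

Things in the scene. Friction and masses are not known exactly. Their poses are not given: they have to be found in the camera images.
- cell_center (a point): Centre (40 mm above the underside) of the blue-capped glass cell, a square column standing loose on the bench, 0.105 kg, 80 mm tall plus an 8 mm blue cap. Its x axis is square to the two clear windows (27 mm apart), its y axis square to the two white frosted faces (24 mm apart, 24 mm wide, 80 mm tall); z up. From above, white frosted edges flank the cap. Either end of an axis looks alike.
- cell_spot (a point): Point on the axis of the same cell, 20 mm above its underside (the middle of its lower half), where the beam should cross; same axes as the cell.
- cell_frosted: The two white frosted glass plates of the blue-capped cell, the only faces to be gripped. Origin at the centre of the cell's underside, same axes as the cell.
- cell_windows: The two clear (faintly blue, see-through) windows of the blue-capped cell, at its own +x and -x sides, 16 mm wide and 80 mm tall, 1.5 mm proud of the frosted plates' edges; fingers closed on the frosted faces do not touch them. Origin at the centre of the cell's underside.
- beam_mid (a point): Middle of the light path of the optical stage: the point midway between the lamp's and the detector's lens barrels, on the beam, 90 mm above the bench. Its y axis runs along the beam, towards the lamp; x is level and square to the beam; z up.
- stage: Fixed optical stage: plate 90 x 300 x 12 mm (300 along the beam), yellow line under the beam, yellow cross line at its middle. Red lamp housing at +y, white detector housing at -y, each 60 x 60 mm, 125 mm high, centred 115 mm from the middle; black lens barrels, 32 mm diameter, reach inwards to a gap of 120 mm. Origin: centre of the plate's underside, axes as beam_mid.
- spare_center (a point): Centre, half-way up (40 mm) of the orange-capped cell, of the same build as the blue-capped one: a bystander, leave it alone.
- driver_center (a point): Screwdriver with yellow handle, 160 mm long, lying on the bench along its own x axis; point near its middle, 10 mm above its underside. A bystander.
- tissues: Cardboard lens-tissue box 75 x 55 x 50 mm, origin at the centre of its underside. A bystander.
Mind the look-alikes: they are no part of the job. What is shaped like the part that bears cell_center but green or pink is not meant.

How it is judged:
By the outcome, as a careful person would: the job done as asked, in the order asked, and still so for the second after the job is handed in, while the arm keeps its last pose, push and grip.
It also fails if it takes over 51 s, if anything falls off the work surface, if the arm or the gripper's body presses on something with over 40 N, if the wrist force passes 120 N, or if a joint passes its speed limit or range.

## Working session

There is one attempt and no reset: what is moved stays moved. The work goes in short steps, Python scripts to look and compute and a tool call to move; the robot and the scene stay as the last step left them, time stands still between calls to the robot, and variables do not carry over. Pictures are saved under pics/ and viewed, and the job is handed in when it is done.

Besides the shell and the picture viewer there is one more tool, called after ">>>" as name([rows], argument=value, ...), one row to a line, values as JSON. servo_tool: Moves the arm, as the interface text tells. Its arguments: {"type":"object","properties":{"plan":{"type":"array"},"squeeze":{"type":"number"}},"required":["plan"]}

```bash
mkdir -p pics; python3 - <<'E'
from workcell import *
import cv2,pickle
s=state();print(s)
for n in("top","scene","wrist"):
    f=grab_frame(n);pickle.dump(f,open(f"pics/{n}0.pkl","wb"));cv2.imwrite(f"pics/{n}0.png",f["color"][:,:,::-1])
    print({k:v for k,v in f.items() if k not in("color","range_z")})
E
```

```text
{'time_s': 0.0, 'qpos': array([ 6.68061923e+01,  1.83527639e+01,  8.97076380e+01, -1.21328624e-03,
        7.20427873e+01, -1.14661402e+00]), 'qvel': array([-0.04492299,  0.05940572,  0.06530571, -0.00333932, -0.09761141,
       -0.03089864]), 'effort': array([-3.37412994e-04, -4.12457013e+01, -2.31975013e+01,  7.27580767e-02,
        4.56264953e-02, -1.32652704e-04]), 'ee_pos': array([215.64922121, 532.47986411, 213.1006735 ]), 'ee_rot': array([-1.79896808e+02, -9.11626814e-04,  1.57953181e+02]), 'force': array([-0.414321  ,  0.82593054, -0.89480412]), 'torque': array([0.01757294, 0.02067865, 0.02764646]), 'gripper_width': 91.0538593458391}
{'fx': 452.15114591349794, 'fy': 452.15114591349794, 'cx': 278.6590997342157, 'cy': 207.1926730332111, 'dist_coeffs': array([-0.04216531,  0.        ,  0.        ,  0.        ,  0.        ]), 'rvec': array([ 2.15414425, -2.20374089,  0.03671979]), 'tvec': array([ -30.27379836,  586.33958762, 1148.60178243])}
{'fx': 412.3211587483319, 'fy': 412.3211587483319, 'cx': 279.0144892954599, 'cy': 205.1993401369072, 'dist_coeffs': array([0.02776714, 0.        , 0.        , 0.        , 0.        ]), 'rvec': array([ 1.98893852,  1.80808598, -0.50746524]), 'tvec': array([  -6.44250221, -459.00662883, 1219.02933782])}
{'fx': 344.6464346706233, 'fy': 344.6464346706233, 'cx': 277.8254912620878, 'cy': 209.59000439562885, 'dist_coeffs': array([0.00860627, 0.        , 0.        , 0.        , 0.        ]), 'tool_from_camera': array([[ 4.79690993e-04, -9.61219176e-01, -2.75785179e-01,
         7.96939111e+01],
       [ 9.99999875e-01,  4.99579788e-04, -1.86644894e-06,
         1.43245718e+00],
       [ 1.39570768e-04, -2.75785144e-01,  9.61219296e-01,
        -1.69902184e+02],
       [ 0.00000000e+00,  0.00000000e+00,  0.00000000e+00,
         1.00000000e+00]])}
```

```bash
ls . pics
```

```text
.:
pics

pics:
scene0.pkl
scene0.png
top0.pkl
top0.png
wrist0.pkl
wrist0.png
```

View pics/top0.png

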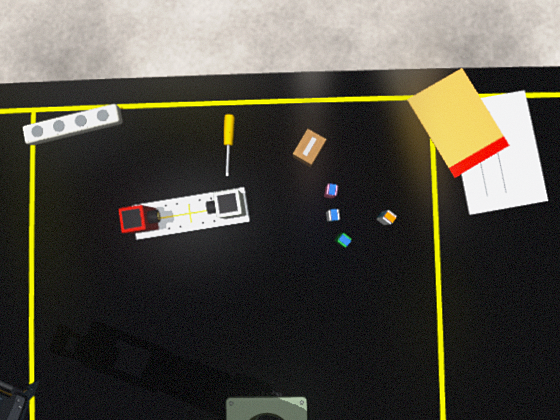

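View pics/scene0.png

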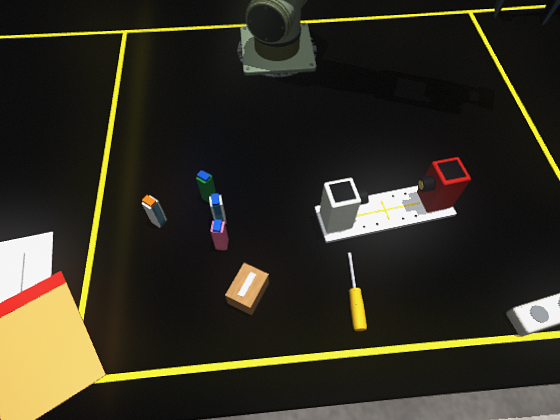

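View pics/wrist0.png

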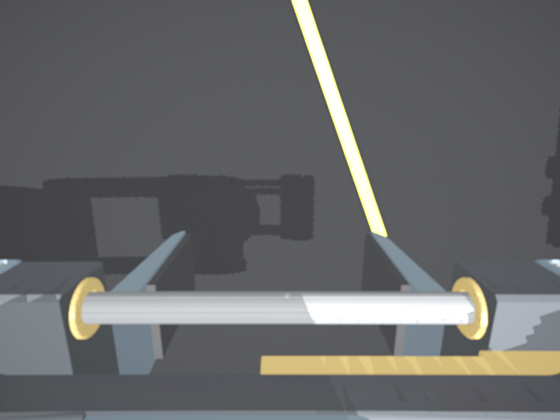

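The top view shows the blue-capped glass cell at (334,215), between a pink one (331,190) and a green one (344,240). The stage centre is at (190,213), with the lamp at the left (132,218) and the detector at (230,203). I'll zoom in next.

```bash
cat > h.py <<'E'
import cv2,numpy as np,pickle
def load(n): return pickle.load(open(f"pics/{n}.pkl","rb"))
def cam(f):
    K=np.array([[f["fx"],0,f["cx"]],[0,f["fy"],f["cy"]],[0,0,1.]]);return K,np.array(f["dist_coeffs"])
def ray(f,uv):
    K,d=cam(f);p=cv2.undistortPoints(np.array(uv,float).reshape(-1,1,2),K,d).reshape(-1,2);return np.c_[p,np.ones(len(p))]
def T(f,tool=None):
    if tool is None:
        R=cv2.Rodrigues(f["rvec"])[0];t=np.array(f["tvec"]).ravel();return R.T,-R.T@t
    M=tool@f["tool_from_camera"];return M[:3,:3],M[:3,3]
def toplane(f,uv,z,tool=None):
    R,c=T(f,tool);d=ray(f,uv)@R.T;return c+d*((z-c[2])/d[:,2])[:,None]
def cloud(f,tool=None):
    Z=f["range_z"];v,u=np.nonzero(Z>0);R,c=T(f,tool)
    return (ray(f,np.c_[u,v])*Z[v,u][:,None])@R.T+c,u,v
def proj(f,P,tool=None):
    R,c=T(f,tool);K,d=cam(f);r=cv2.Rodrigues(R.T)[0];return cv2.projectPoints(np.array(P,float),r,-R.T@c,K,d)[0].reshape(-1,2)
def toolM(s):
    from scipy.spatial.transform import Rotation as Ro
    M=np.eye(4);M[:3,:3]=Ro.from_euler("xyz",s["ee_rot"],degrees=True).as_matrix();M[:3,3]=s["ee_pos"];return M
E
python3 - <<'E'
from h import *
f=load("top0");c=f["color"][:,:,::-1]
a=cv2.resize(c[170:255,300:400],None,fx=7,fy=7,interpolation=cv2.INTER_NEAREST);cv2.imwrite("pics/z1.png",a)
a=cv2.resize(c[170:250,110:255],None,fx=5.5,fy=5.5,interpolation=cv2.INTER_CUBIC);cv2.imwrite("pics/z2.png",a)
g=load("scene0");c=g["color"][:,:,::-1]
a=cv2.resize(c[160:260,140:260],None,fx=6,fy=6,interpolation=cv2.INTER_NEAREST);cv2.imwrite("pics/z3.png",a)
print(toplane(f,[[334,215],[331,190],[344,240],[388,216]],88)); print(toplane(f,[[190,213]],12))
E
```

```text
[[ 559.2769913  -178.40353321   88.        ]
 [ 619.94933292 -172.93065177   88.        ]
 [ 498.61633512 -200.66789817   88.        ]
 [ 553.8361793  -308.20074576   88.        ]]
[[576.07478842 187.71262375  12.        ]]
```

```bash
ls pics
```

```text
scene0.pkl
scene0.png
top0.pkl
top0.png
wrist0.pkl
wrist0.png
z1.png
z2.png
z3.png
```

View pics/z1.png

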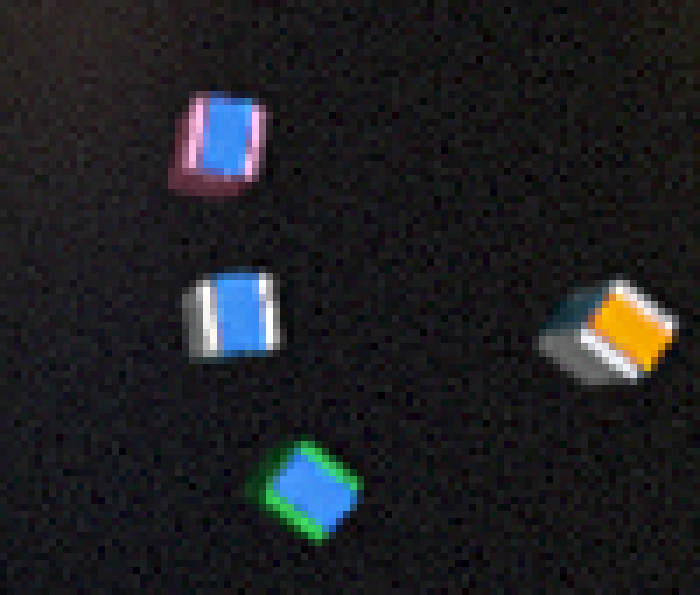

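View pics/z2.png

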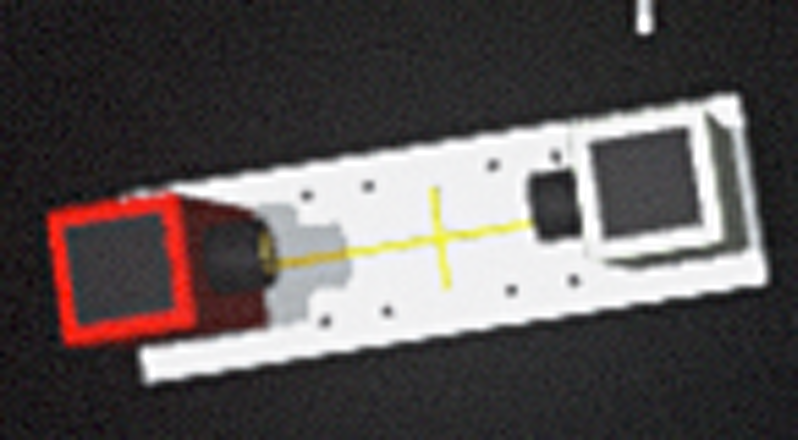

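View pics/z3.png

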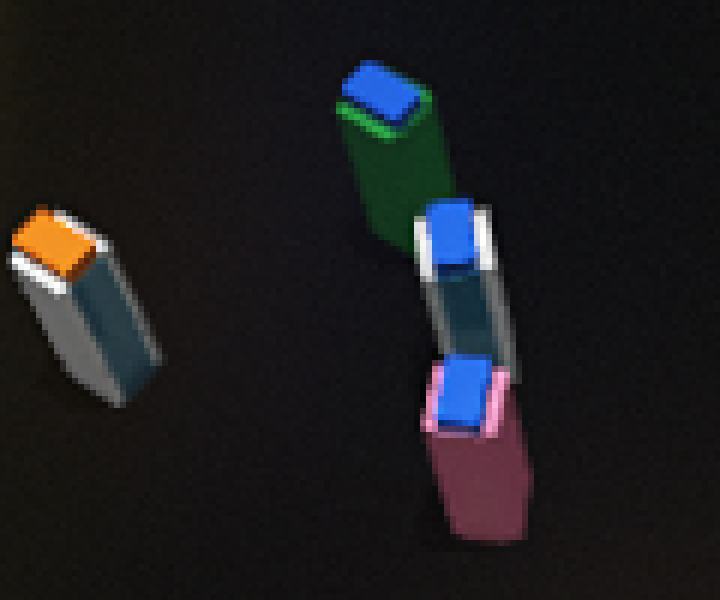

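```bash
cat >> h.py <<'E'
def rel(cur,tgt):
    """poses (x,y,z,yaw) tool down"""
    y=np.radians(cur[3]);R=np.array([[np.cos(y),np.sin(y),0],[np.sin(y),-np.cos(y),0],[0,0,-1]])
    return np.r_[R.T@(np.array(tgt[:3])-cur[:3]), -np.radians(tgt[3]-cur[3])].round(4)
E
python3 - <<'E'
from h import *
f=load("top0")
print(rel((215.843,532.968,213.976,157.953),(600,190,280,180)), )
for n in("top0","scene0"):
    f=load(n);P,u,v=cloud(f);c=f["color"][v,u].astype(int)
    # plate
    m=(abs(P[:,2]-12)<8)&(c.min(1)>120)&(abs(P[:,0]-576)<130)&(abs(P[:,1]-188)<200)
    print(n,m.sum(),cv2.minAreaRect(P[m][:,:2].astype(np.float32)),P[m][:,2].mean())
    # yellow line
    m=(abs(P[:,2]-12)<10)&(c[:,0]>150)&(c[:,2]<120)&(c[:,1]>120)&(abs(P[:,0]-576)<60)&(abs(P[:,1]-188)<100)
    Q=P[m][:,:2];print(m.sum(),cv2.fitLine(Q.astype(np.float32),cv2.DIST_HUBER,0,.01,.01).ravel())
    # blue cap
    m=(c[:,2]>150)&(c[:,0]<110)&(np.hypot(P[:,0]-559,P[:,1]+178)<26)
    print(m.sum(),P[m].mean(0),cv2.minAreaRect(P[m][:,:2].astype(np.float32)))
E
```

```text
[-4.848049e+02 -1.736890e+02 -6.602400e+01 -3.848000e-01]
top0 2302 ((610.171142578125, 192.8043670654297), (159.3230438232422, 299.6967468261719), 7.803602695465088) 13.158996670053606
65 [ 1.3735232e-01 -9.9052227e-01  5.7330908e+02  2.1191339e+02]
68 [ 561.92871844 -178.22379958   82.78478409] ((562.8833618164062, -179.7099609375), (20.21162223815918, 31.474857330322266), 88.76286315917969)
scene0 2796 ((581.8812866210938, 177.4874725341797), (159.92623901367188, 288.88421630859375), 22.572248458862305) 12.158362613109688
98 [ 1.3290821e-01 -9.9112833e-01  5.7483813e+02  2.0119621e+02]
80 [ 562.54917844 -179.62068522   82.6530622 ] ((562.1405029296875, -179.53265380859375), (28.395099639892578, 15.261093139648438), 1.5847374200820923)
```

>>> servo_tool([
  [[-485,-174,-66,0,0,-0.385,1],[-485,-174,-66,0,0,-0.385,1],[-485,-174,-66,0,0,-0.385,1],[-485,-174,-66,0,0,-0.385,1],[-485,-174,-66,0,0,-0.385,1],[-485,-174,-66,0,0,-0.385,1],[-485,-174,-66,0,0,-0.385,1],[-485,-174,-66,0,0,-0.385,1],[-485,-174,-66,0,0,-0.385,1],[-485,-174,-66,0,0,-0.385,1],[-485,-174,-66,0,0,-0.385,1],[-485,-174,-66,0,0,-0.385,1],[-485,-174,-66,0,0,-0.385,1],[-485,-174,-66,0,0,-0.385,1],[-485,-174,-66,0,0,-0.385,1]],
])

```text
time_s: 1.65
ee_pos: [599.0, 190.7, 280.0]
ee_rot: [180.0, -0.0, -179.9]
force: [-0.9, 0.3, -0.2]
gripper_width: 91.0
```

```bash
cat > look.py <<'E'
import sys
from workcell import *
import cv2,pickle
n=sys.argv[1];s=state();f=grab_frame("wrist");f["s"]=s
pickle.dump(f,open(f"pics/{n}.pkl","wb"));cv2.imwrite(f"pics/{n}.png",f["color"][:,:,::-1])
print(s["time_s"],s["ee_pos"],s["ee_rot"],s["qpos"],s["force"],s["gripper_width"],abs(s["qvel"]).max())
E
python3 look.py w1
```

```text
1.65 [599.04842959 190.70061493 280.00106705] [ 1.79985278e+02 -2.51048889e-02 -1.79890022e+02] [ 1.65988232e+01  2.15832353e+01  7.52927676e+01  2.13954427e-02
  8.31438914e+01 -7.35137093e+01] [-0.94786591  0.32291705 -0.2245504 ] 91.00874016112303 0.1720115402259354
```

View pics/w1.png

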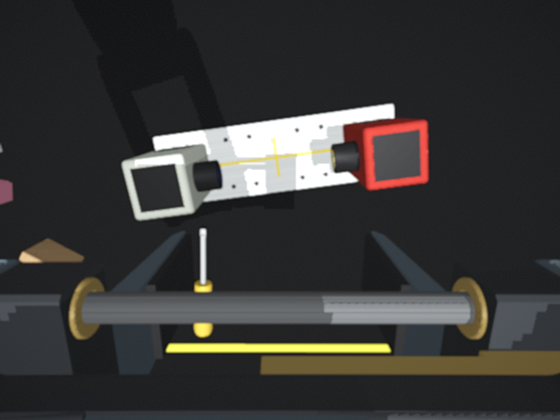

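The wrist view shows the stage: cross at (277,157), detector at (160,185), lamp at (397,153). I'll measure it in all three views.

```bash
python3 - <<'E'
from h import *
f=load("w1");c=f["color"][:,:,::-1]
cv2.imwrite("pics/z4.png",cv2.resize(c[100:225,115:435],None,fx=2.4,fy=2.4,interpolation=cv2.INTER_CUBIC))
for n in("w1","top0","scene0"):
    f=load(n);tool=toolM(f["s"]) if n[0]=="w" else None
    im=f["color"];hsv=cv2.cvtColor(im,cv2.COLOR_RGB2HSV).astype(int)
    v,u=np.nonzero((hsv[...,1]>90)&(abs(hsv[...,0]-27)<8)&(hsv[...,2]>90))
    P=toplane(f,np.c_[u,v],12,tool)[:,:2]
    e=np.array([-.134,.991]);q=P-[575,188];a=q@e;b=q@[.991,.134]
    m=(abs(a)<58)&(abs(b)<6)&(abs(a)>6);L=cv2.fitLine(P[m].astype(np.float32),cv2.DIST_HUBER,0,.01,.01).ravel()
    m2=(abs(a)<6)&(abs(b)>5)&(abs(b)<26);X=cv2.fitLine(P[m2].astype(np.float32),cv2.DIST_HUBER,0,.01,.01).ravel()
    A=np.c_[L[:2],-X[:2]];t=np.linalg.solve(A,X[2:]-L[2:])
    print(n,m.sum(),m2.sum(),"yaw",np.degrees(np.arctan(-L[0]/L[1])),"cross yaw",np.degrees(np.arctan(X[1]/X[0])),"center",L[2:]+L[:2]*t[0])
    # housing tops
    Pc,uu,vv=cloud(f,tool)
    for y,nm in((115,"lamp"),(-115,"det")):
        ctr=np.array([575,188])+y*e
        m=(np.hypot(*(Pc[:,:2]-ctr).T)<60)&(Pc[:,2]>112)
        if m.sum()>20: print(nm,m.sum(),cv2.minAreaRect(Pc[m][:,:2].astype(np.float32)),np.median(Pc[m][:,2]),(np.array(cv2.minAreaRect(Pc[m][:,:2].astype(np.float32))[0])-y*e))
E
```

```text
w1 145 46 yaw 7.737414 cross yaw 7.958287 center [576.1811  190.29088]
lamp 12846 ((562.6383666992188, 288.51031494140625), (60.0531120300293, 92.47908020019531), 7.598982334136963) 373.54468726571463 [578.0483667  174.54531494]
det 5049 ((589.8419799804688, 90.51531982421875), (60.121219635009766, 87.05712127685547), 8.025712966918945) 124.56344578819073 [574.43197998 204.48031982]
top0 46 18 yaw 8.116338 cross yaw 8.129656 center [576.7233  189.09787]
lamp 678 ((560.0457153320312, 301.2062683105469), (60.441253662109375, 61.80155563354492), 8.094557762145996) 126.1572038690349 [575.45571533 187.24126831]
det 659 ((591.2528076171875, 75.075927734375), (59.81679916381836, 60.6194953918457), 7.803133964538574) 126.1315753983356 [575.84280762 189.04092773]
scene0 60 23 yaw 7.4779077 cross yaw 8.334506 center [576.537   187.37614]
lamp 880 ((562.81005859375, 300.6696472167969), (62.98139953613281, 62.57221221923828), 8.716560363769531) 124.92094922981443 [578.22005859 186.70464722]
det 882 ((593.8299560546875, 73.673095703125), (61.9849853515625, 60.71657180786133), 7.469749450683594) 125.00694919063295 [578.41995605 187.6380957 ]
```

View pics/z4.png

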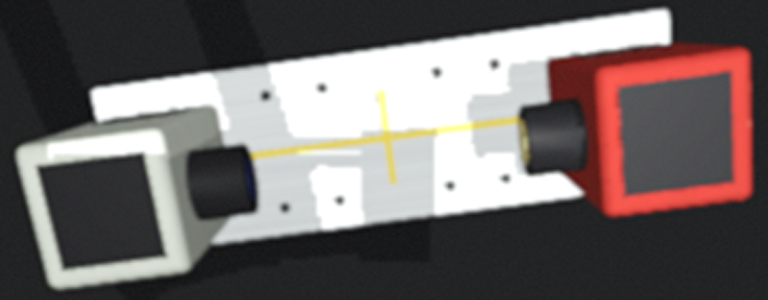

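```bash
python3 - <<'E'
from h import *
# commanded pose now
y=np.radians(157.953);R=np.array([[np.cos(y),np.sin(y),0],[np.sin(y),-np.cos(y),0],[0,0,-1]])
p=R@[-485,-174,-66]+[215.843,532.968,213.976];yaw=157.953+np.degrees(.385);print(p,yaw)
print(rel((*p,yaw),(561.5,-179,200,180)))
f=load("w1");tool=toolM(f["s"]);Pc,_,_=cloud(f,tool);e=np.array([-.137,.9905])
for y in(115,-115):
    m=(np.hypot(*(Pc[:,:2]-[576.5,188.5]-y*e).T)<60)&(abs(Pc[:,2]-125)<6)
    r=cv2.minAreaRect(Pc[m][:,:2].astype(np.float32));print(r,np.array(r[0])-y*e)
E
```

```text
[600.06411671 189.63851761 279.976     ] 180.0118751125367
[ 3.864050e+01 -3.686305e+02  7.997600e+01  2.000000e-04]
((560.614990234375, 303.95831298828125), (60.06306457519531, 61.19157409667969), 7.442488670349121) [576.36999023 190.05081299]
((591.7756958007812, 76.78843688964844), (60.2054443359375, 59.32447814941406), 7.748884677886963) [576.0206958  190.69593689]
```

>>> servo_tool([
  [[38.5,-368.5,80,0,0,0,1],[38.5,-368.5,80,0,0,0,1],[38.5,-368.5,80,0,0,0,1],[38.5,-368.5,80,0,0,0,1],[38.5,-368.5,80,0,0,0,1],[38.5,-368.5,80,0,0,0,1],[38.5,-368.5,80,0,0,0,1],[38.5,-368.5,80,0,0,0,1],[38.5,-368.5,80,0,0,0,1],[38.5,-368.5,80,0,0,0,1],[38.5,-368.5,80,0,0,0,1],[38.5,-368.5,80,0,0,0,1]],
])

```text
time_s: 2.9
ee_pos: [562.1, -177.4, 200.4]
ee_rot: [180.0, 0.1, -179.9]
force: [0.1, -0.5, 0.2]
gripper_width: 91.1
```

```bash
python3 look.py w2; python3 - <<'E'
from h import *
f=load("w2");c=f["color"][:,:,::-1]
cv2.imwrite("pics/z5.png",cv2.resize(c[120:280,170:390],None,fx=3.5,fy=3.5,interpolation=cv2.INTER_CUBIC))
E
```

```text
2.9 [ 562.05215714 -177.3958843   200.44324072] [ 1.79994581e+02  5.02508499e-02 -1.79867401e+02] [-1.86469897e+01  2.00726591e+01  8.89954558e+01  2.25511615e-02
  7.08860554e+01 -1.08786967e+02] [ 0.14309876 -0.5170717   0.21157415] 91.12032474281368 0.14974531343195652
```

View pics/w2.png

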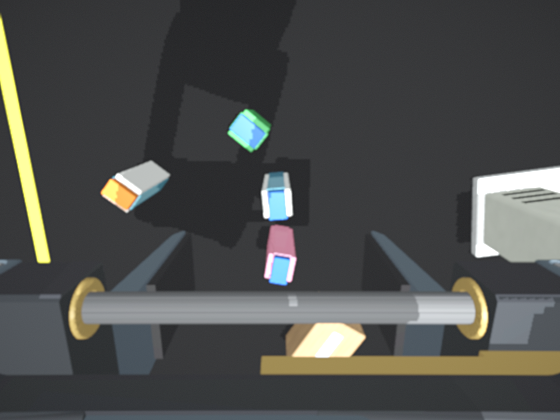

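View pics/z5.png

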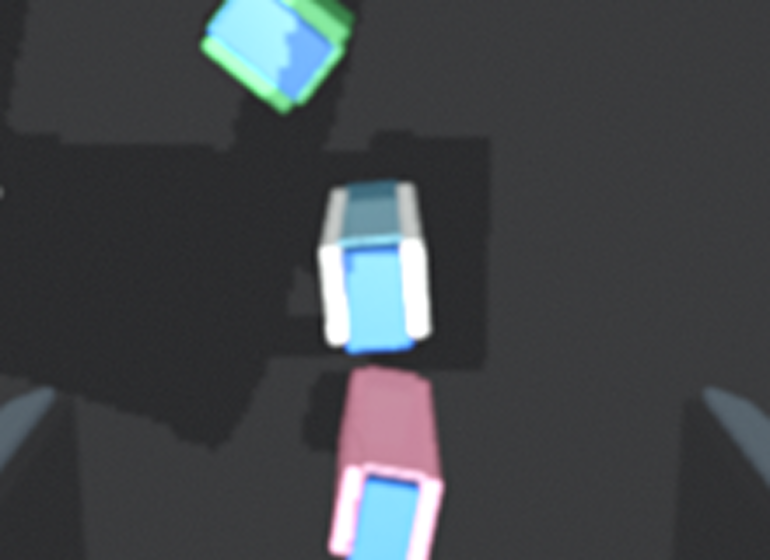

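The wrist view shows the white-edged, blue-capped cell at about (277,197), its frosted edges left and right. Pink is below and green is above.

```bash
python3 - <<'E'
from h import *
from scipy.optimize import least_squares
f=load("w2");tool=toolM(f["s"])
z=np.array([[319,246],[427,238],[432,334],[329,346]],float);px=z/3.5+[170,120]-0.36
P=toplane(f,px,80,tool);print(P.round(1),P.mean(0))
print([np.linalg.norm(P[i]-P[(i+1)%4]).round(1) for i in range(4)])
# mask-based: white plate segmentation
def model(p,z,hx,hy):
    a=np.radians(p[2]);R=np.array([[np.cos(a),-np.sin(a)],[np.sin(a),np.cos(a)]])
    q=np.array([[hx,hy],[hx,-hy],[-hx,-hy],[-hx,hy]])@R.T+p[:2];return np.c_[q,np.full(4,z)]
r=least_squares(lambda p:min([(proj(f,model(p,80,12,12),tool)-np.roll(px,k,0)).ravel() for k in range(4)],key=lambda v:(v**2).sum()),[562,-178,3]);print(r.x,r.fun.round(2))
im=f["color"].astype(int)
Pc,u,v=cloud(f,tool);c=im[v,u]
near=np.hypot(Pc[:,0]-562,Pc[:,1]+178)<30
mt=near&(Pc[:,2]>76);rc=cv2.minAreaRect(Pc[mt][:,:2].astype(np.float32));print(mt.sum(),rc)
m=near&(abs(Pc[:,2]-80)<4)&(c.min(1)>150);Q=Pc[m];print(m.sum(),cv2.minAreaRect(Q[:,:2].astype(np.float32)),Q[:,2].mean())
m=near&(Pc[:,2]>84)&(c[:,2]-c[:,0]>60);Q=Pc[m];print("cap",m.sum(),cv2.minAreaRect(Q[:,:2].astype(np.float32)),Q.mean(0))
for n in("top0","scene0"):
    g=load(n);o=g["color"][:,:,::-1].copy()
    for zz in(0,80):
        for h in((12,12),):
            cv2.polylines(o,[np.round(proj(g,model(r.x,zz,*h))*16).astype(np.int32)],True,(0,0,255),1,cv2.LINE_AA,4)
    c=proj(g,[[562,-178,40]])[0].astype(int)
    cv2.imwrite(f"pics/ov_{n}.png",cv2.resize(o[c[1]-30:c[1]+30,c[0]-35:c[0]+35],None,fx=9,fy=9,interpolation=cv2.INTER_NEAREST))
o=f["color"][:,:,::-1].copy();o=cv2.resize(o[150:250,220:330],None,fx=6,fy=6,interpolation=cv2.INTER_CUBIC)
for zz in(0,80):
    q=(proj(f,model(r.x,zz,12,12),tool)-[220,150]+.5)*6;cv2.polylines(o,[q.astype(np.int32)],True,(0,0,255),1)
cv2.imwrite("pics/ov_w.png",o)
E
```

```text
[[ 548.8 -190.2   80. ]
 [ 546.7 -163.6   80. ]
 [ 571.4 -162.    80. ]
 [ 574.6 -187.9   80. ]] [ 560.3868305  -175.91303618   80.        ]
[np.float64(26.7), np.float64(24.7), np.float64(26.1), np.float64(25.9)]
[ 560.34190013 -175.90629496    5.03207763] [-1.04 -0.16  1.25 -1.38  1.46  0.72 -1.66  0.7 ]
9285 ((552.3182373046875, -176.7127685546875), (40.91238021850586, 34.480552673339844), 5.0720672607421875)
264 ((559.4994506835938, -176.83815002441406), (25.232460021972656, 23.938716888427734), 4.590897083282471) 79.12315969329813
cap 470 ((560.2760009765625, -176.72604370117188), (25.061540603637695, 14.88536548614502), 5.0720672607421875) [ 559.92061963 -176.47403374   87.03932266]
```

View pics/ov_w.png

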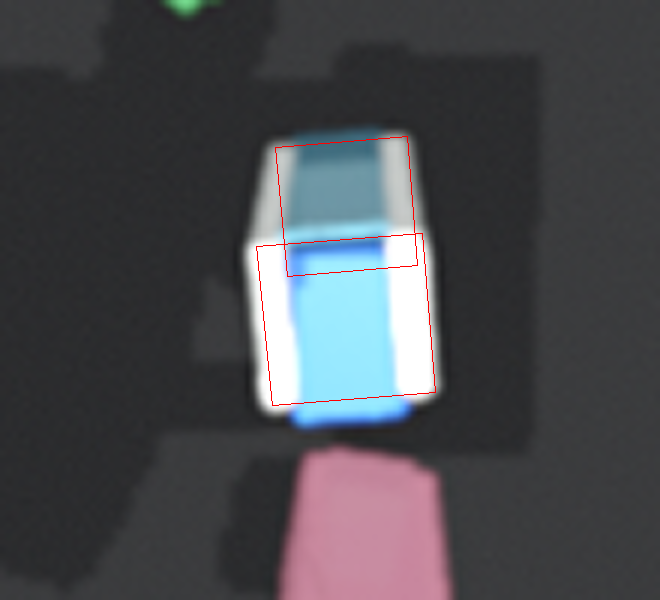

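View pics/ov_top0.png

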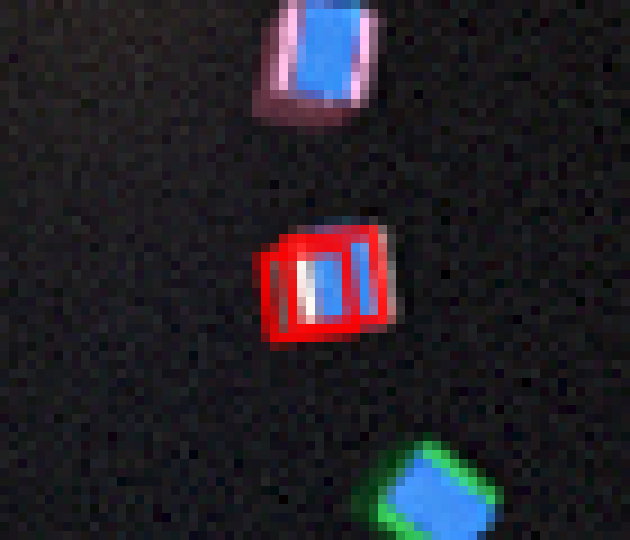

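View pics/ov_scene0.png

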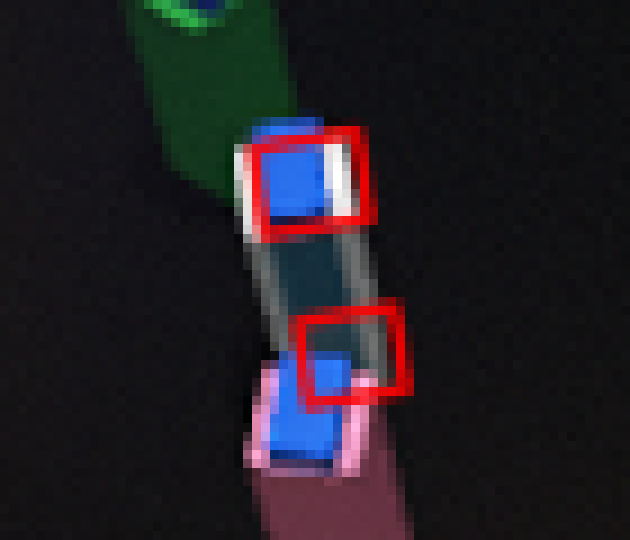

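>>> servo_tool([
  [[1,0.5,30,0,0,-0.04,1],[1.6,0.7,65,0,0,-0.087,1],[1.6,0.7,95,0,0,-0.087,1],[1.6,0.7,115,0,0,-0.087,1],[1.6,0.7,130,0,0,-0.087,1],[1.6,0.7,142,0,0,-0.087,1],[1.6,0.7,151,0,0,-0.087,1],[1.6,0.7,156,0,0,-0.087,1],[1.6,0.7,156,0,0,-0.087,1],[1.6,0.7,156,0,0,-0.087,1]],
])

```text
time_s: 3.95
ee_pos: [560.5, -178.3, 44.5]
ee_rot: [-180.0, 0.1, -175.0]
force: [-0.1, -0.1, -0.2]
gripper_width: 91.0
```

```bash
python3 look.py w3
```

```text
3.95 [ 560.51009815 -178.25814711   44.47761485] [-1.79977867e+02  6.20054576e-02 -1.74997984e+02] [-1.87651678e+01  2.81660405e+01  1.00809978e+02  6.09476326e-03
  5.09583152e+01 -1.13771008e+02] [-0.09499694 -0.08034262 -0.24148928] 91.041719157165 0.41160600162025457
```

View pics/w3.png

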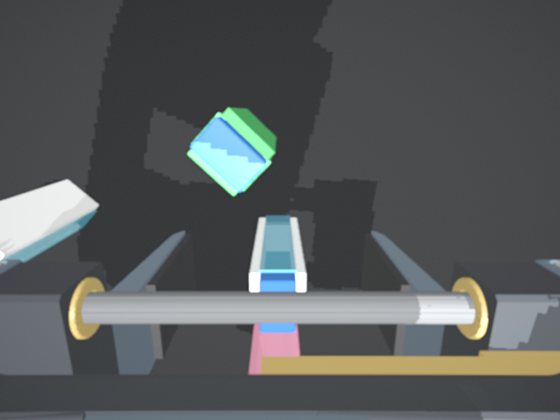

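The cell sits centred between the fingers at column 277, square to them. I'll close the gripper.

>>> servo_tool([
  [[0,0,0,0,0,0,0.5],[0,0,0,0,0,0,0.36],[0,0,0,0,0,0,0.32],[0,0,0,0,0,0,0.3],[0,0,0,0,0,0,0.28],[0,0,0,0,0,0,0.26],[0,0,0,0,0,0,0.24],[0,0,0,0,0,0,0.2],[0,0,0,0,0,0,0.1],[0,0,0,0,0,0,0],[0,0,0,0,0,0,0],[0,0,0,0,0,0,0]],
], squeeze=18)

```text
time_s: 5.2
ee_pos: [560.0, -178.2, 43.9]
ee_rot: [180.0, -0.0, -175.0]
force: [-0.2, 0.1, 0.1]
gripper_width: 23.8
```

```bash
python3 look.py w4
```

```text
5.2 [ 560.01925657 -178.15694714   43.87739482] [ 1.79994630e+02 -2.07018843e-03 -1.75002809e+02] [-1.87708481e+01  2.81998899e+01  1.00856992e+02  5.25455312e-03
  5.09471772e+01 -1.13771349e+02] [-0.22840436  0.08892108  0.12401982] 23.816119813738165 0.14820959017427304
```

View pics/w4.png

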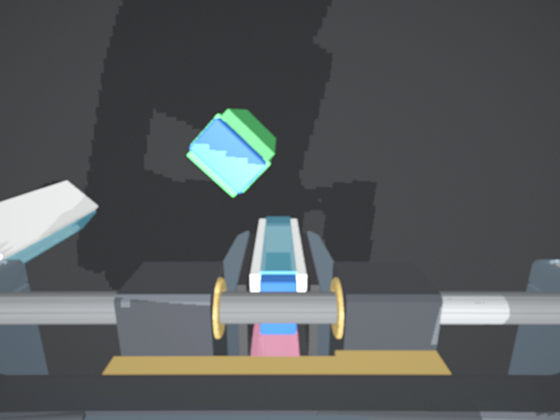

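>>> servo_tool([
  [[0,0,-3,0,0,0,0],[0,0,-10,0,0,0,0],[0,0,-20,0,0,0,0],[0,0,-35,0,0,0,0],[0,0,-52,0,0,0,0],[0,0,-70,0,0,0,0],[0,0,-88,0,0,0,0],[0,0,-106,0,0,0,0],[0,0,-124,0,0,0,0],[0,0,-142,0,0,0,0],[0,0,-156,0,0,0,0],[0,0,-166,0,0,0,0],[0,0,-172,0,0,0,0],[0,0,-175,0,0,0,0],[0,0,-176,0,0,0,0],[0,0,-176,0,0,0,0],[0,0,-176,0,0,0,0]],
])

```text
time_s: 6.95
ee_pos: [559.8, -178.1, 219.3]
ee_rot: [180.0, -0.1, -175.0]
force: [0.2, 0.2, -1.4]
gripper_width: 23.7
```

```bash
python3 look.py w5; python3 - <<'E'
from workcell import *
import pickle,cv2
for n in("top","scene"):
    f=grab_frame(n);pickle.dump(f,open(f"pics/{n}5.pkl","wb"));cv2.imwrite(f"pics/{n}5.png",f["color"][:,:,::-1])
c=f["color"][:,:,::-1];cv2.imwrite("pics/s5z.png",cv2.resize(c[60:260,100:300],None,fx=3,fy=3,interpolation=cv2.INTER_CUBIC))
E
```

```text
6.95 [ 559.7555278  -178.08430861  219.28080658] [ 1.79968483e+02 -6.51263203e-02 -1.75001428e+02] [-1.87715674e+01  1.92925713e+01  8.74012571e+01  2.70576751e-03
  7.33784767e+01 -1.13770897e+02] [ 0.17565018  0.18803527 -1.41699344] 23.70192453273852 0.17228588189579444
```

View pics/w5.png

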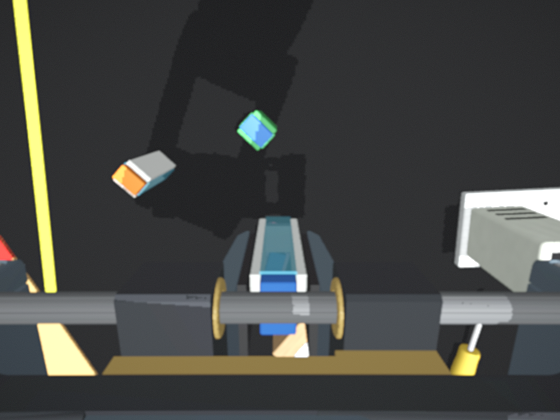

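View pics/s5z.png

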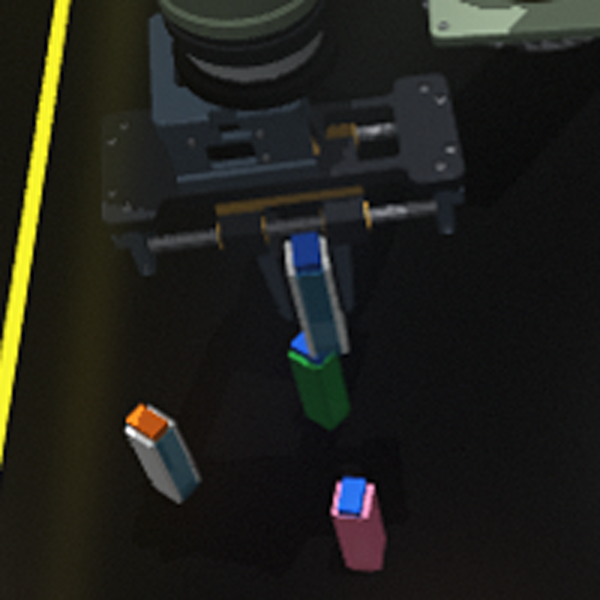

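```bash
python3 - <<'E'
from h import *
f=load("w5");I=np.eye(4)
for x in(-1,0,1):
    print(x,proj(f,[[12+x,-12,44],[12+x,12,44],[12+x,-12,-36],[12+x,12,-36],[13.5+x,0,-36]],I).round(1).tolist())
c=f["color"][:,:,::-1];o=cv2.resize(c[200:350,220:340],None,fx=5,fy=4,interpolation=cv2.INTER_CUBIC);o=cv2.resize(c[205:305,225:330],None,fx=6,fy=6,interpolation=cv2.INTER_CUBIC)
for q in proj(f,[[12,-12,44],[12,12,44],[12,-12,-36],[12,12,-36]],I): cv2.drawMarker(o,tuple(((q-[225,205]+.5)*6).astype(int).tolist()),(0,0,255),0,14,1)
cv2.imwrite("pics/z6.png",o)
E
```

```text
-1 [[256.3, 219.2], [293.1, 219.2], [245.0, 275.8], [301.1, 275.8], [273.1, 272.6]]
0 [[256.2, 217.7], [293.2, 217.7], [245.0, 273.7], [301.2, 273.7], [273.1, 270.5]]
1 [[256.2, 216.3], [293.2, 216.3], [244.9, 271.5], [301.2, 271.6], [273.1, 268.3]]
```

View pics/z6.png

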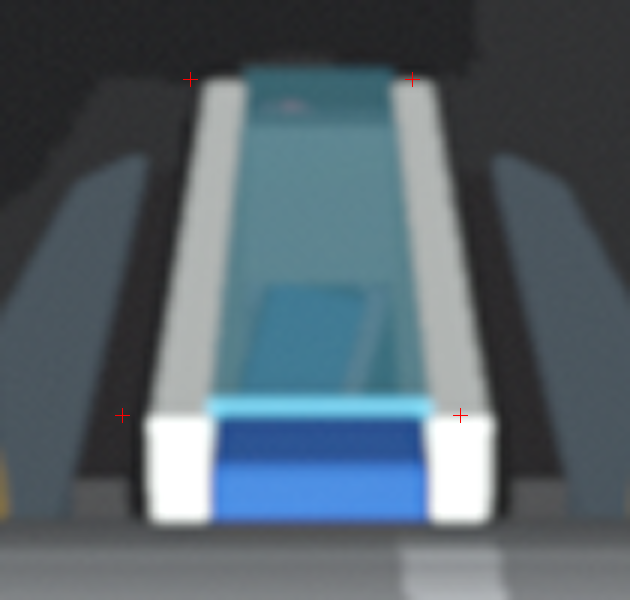

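```bash
python3 - <<'E'
from h import *
c=(560.04,-178.17,219.98,184.997);r=rel(c,(576.4,188.4,220,187.9));print(r)
import numpy as np
for k in range(1,18):
    t=k/17;s=t*t*(3-2*t);print((r*s).round(3).tolist())
E
```

```text
[-4.822740e+01  3.637517e+02 -2.000000e-02 -5.070000e-02]
[-0.481, 3.628, -0.0, -0.001]
[-1.845, 13.919, -0.001, -0.002]
[-3.976, 29.986, -0.002, -0.004]
[-6.754, 50.939, -0.003, -0.007]
[-10.062, 75.89, -0.004, -0.011]
[-13.782, 103.95, -0.006, -0.014]
[-17.797, 134.232, -0.007, -0.019]
[-21.988, 165.846, -0.009, -0.023]
[-26.239, 197.905, -0.011, -0.028]
[-30.43, 229.52, -0.013, -0.032]
[-34.445, 259.801, -0.014, -0.036]
[-38.166, 287.862, -0.016, -0.04]
[-41.474, 312.813, -0.017, -0.044]
[-44.252, 333.766, -0.018, -0.047]
[-46.382, 349.832, -0.019, -0.049]
[-47.746, 360.124, -0.02, -0.05]
[-48.227, 363.752, -0.02, -0.051]
```

>>> servo_tool([
  [[-0.5,4,0,0,0,-0.001,0],[-1.8,14,0,0,0,-0.002,0],[-4,30,0,0,0,-0.004,0],[-7,51,0,0,0,-0.007,0],[-10,76,0,0,0,-0.011,0],[-14,104,0,0,0,-0.014,0],[-18,134,0,0,0,-0.019,0],[-22,166,0,0,0,-0.023,0],[-26,198,0,0,0,-0.028,0],[-30.5,230,0,0,0,-0.032,0],[-34.5,260,0,0,0,-0.036,0],[-38,288,0,0,0,-0.04,0],[-41.5,313,0,0,0,-0.044,0],[-44,334,0,0,0,-0.047,0],[-46.5,350,0,0,0,-0.049,0],[-47.7,360,0,0,0,-0.05,0],[-48.2,363.7,0,0,0,-0.051,0],[-48.2,363.7,0,0,0,-0.051,0],[-48.2,363.7,0,0,0,-0.051,0]],
])

```text
time_s: 9.0
ee_pos: [576.3, 187.6, 220.0]
ee_rot: [-180.0, -0.0, -172.1]
force: [0.3, -0.4, -0.8]
gripper_width: 23.8
```

```bash
python3 look.py w6; python3 - <<'E'
from workcell import *
import pickle,cv2
for n in("top","scene"):
    f=grab_frame(n);pickle.dump(f,open(f"pics/{n}6.pkl","wb"));cv2.imwrite(f"pics/{n}6.png",f["color"][:,:,::-1])
c=f["color"][:,:,::-1];cv2.imwrite("pics/s6z.png",cv2.resize(c[80:260,290:490],None,fx=3,fy=3,interpolation=cv2.INTER_CUBIC))
print(state()["time_s"])
E
```

```text
9.0 [576.34305438 187.6307451  219.95656628] [-1.79977132e+02 -9.82521288e-03 -1.72118723e+02] [ 1.69573587e+01  2.09457941e+01  8.47940717e+01 -2.18498202e-02
  7.42734448e+01 -8.09179953e+01] [ 0.33549811 -0.39280917 -0.82540455] 23.819295272045835 0.3703748330099159
9.15
```

View pics/w6.png

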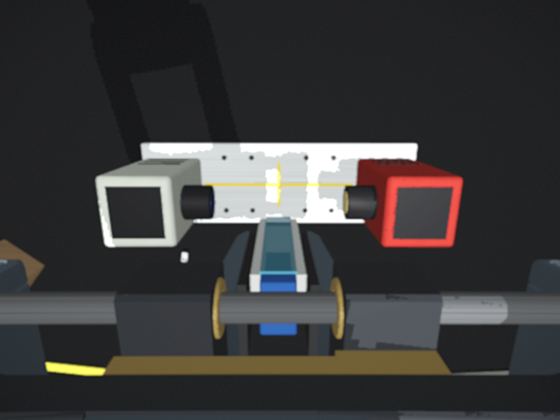

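View pics/s6z.png

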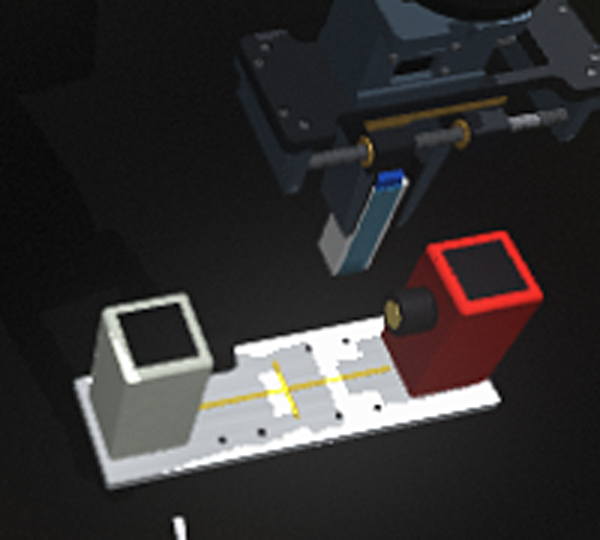

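```bash
python3 - <<'E'
from h import *
f=load("w6");im=f["color"];hsv=cv2.cvtColor(im,cv2.COLOR_RGB2HSV).astype(int)
v,u=np.nonzero((hsv[...,1]>90)&(abs(hsv[...,0]-27)<8)&(hsv[...,2]>90))
k=(abs(v-185)<4)&(u>218)&(u<342)&(abs(u-279)>4);L=cv2.fitLine(np.c_[u,v][k].astype(np.float32),cv2.DIST_HUBER,0,.01,.01).ravel()
k2=(abs(u-279)<5)&(v>160)&(v<212)&(abs(v-185)>3);X=cv2.fitLine(np.c_[u,v][k2].astype(np.float32),cv2.DIST_HUBER,0,.01,.01).ravel()
print(k.sum(),k2.sum(),L,X,"line deg",np.degrees(np.arctan(L[1]/L[0])))
tool=toolM(f["s"]);tool2=tool.copy()
K=X[2:]
print("cross world",toplane(f,[[X[2]+X[0]/X[1]*(L[3]-X[3]),L[3]]],12,tool))
I=np.eye(4);d=tool[2,3]-12
print("cross tool",toplane(f,[[X[2]+X[0]/X[1]*(L[3]-X[3]),L[3]]],d,I))
Pc,_,_=cloud(f,I)
for s in(1,-1):
    m=(abs(Pc[:,2]-(tool[2,3]-125))<6)&(abs(Pc[:,1]-s*115)<60)&(abs(Pc[:,0])<60)
    print(cv2.minAreaRect(Pc[m][:,:2].astype(np.float32)))
print("cell tool axis est", toplane(f,[[277.8,217.7]],44,I),toplane(f,[[277.8,274]],-36,I))
# barrel edges
cv2.imwrite("pics/z7.png",cv2.resize(im[150:250,90:470,::-1],None,fx=2.1,fy=2.1,interpolation=cv2.INTER_CUBIC))
E
```

```text
300 71 [9.9999923e-01 1.2339670e-03 2.7225232e+02 1.8406651e+02] [ 2.1664549e-02 -9.9976528e-01  2.7850000e+02  1.8260001e+02] line deg 0.070701115
cross world [[575.91073347 190.30641923  12.        ]]
cross tool [[2.54584664e-02 2.79268316e+00 2.07956566e+02]]
((-0.2328357696533203, 117.03205871582031), (60.206275939941406, 60.22653579711914), 0.048636287450790405)
((0.5758838653564453, -111.78172302246094), (59.191925048828125, 59.270912170410156), 0.0735112652182579)
cell tool axis est [[11.92117248  2.04975907 44.        ]] [[ 11.74685339   2.0541462  -36.        ]]
```

View pics/z7.png

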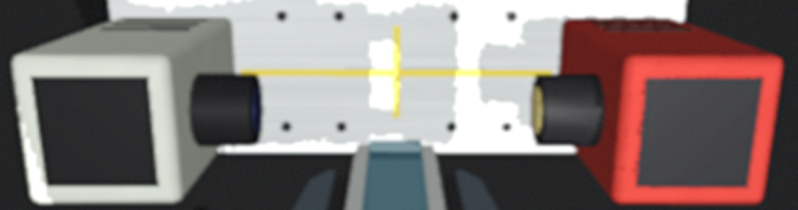

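>>> servo_tool([
  [[0,0,3,0,0,0,0],[0,0,9,0,0,0,0],[0,0,18,0,0,0,0],[0,0,29,0,0,0,0],[0,0,41,0,0,0,0],[0,0,53,0,0,0,0],[0,0,65,0,0,0,0],[0,0,76,0,0,0,0],[0,0,86,0,0,0,0],[0,0,94,0,0,0,0],[0,0,100,0,0,0,0],[0,0,104,0,0,0,0],[0,0,106,0,0,0,0],[0,0,106,0,0,0,0],[0,0,106,0,0,0,0],[0,0,106,0,0,0,0],[0,0,106,0,0,0,0],[0,0,106,0,0,0,0]],
])

```text
time_s: 10.95
ee_pos: [576.5, 188.4, 114.2]
ee_rot: [180.0, 0.0, -172.1]
force: [0.0, 0.1, -1.1]
gripper_width: 23.8
```

```bash
python3 look.py w7; python3 - <<'E'
from workcell import *
import pickle,cv2
for n in("top","scene"):
    f=grab_frame(n);pickle.dump(f,open(f"pics/{n}7.pkl","wb"));cv2.imwrite(f"pics/{n}7.png",f["color"][:,:,::-1])
c=f["color"][:,:,::-1];cv2.imwrite("pics/s7z.png",cv2.resize(c[100:260,290:490],None,fx=3.5,fy=3.5,interpolation=cv2.INTER_CUBIC))
print(state()["time_s"],state()["ee_pos"])
E
```

```text
10.95 [576.48046539 188.3682346  114.16261931] [ 1.79993014e+02  2.35154565e-02 -1.72081899e+02] [ 1.70068233e+01  2.54354305e+01  9.36794192e+01  3.64494155e-03
  6.08608266e+01 -8.09130532e+01] [ 0.00715426  0.10163588 -1.13821175] 23.77507579079835 0.07099252545130504
11.1 [576.40304202 188.33485254 114.01714385]
```

View pics/w7.png

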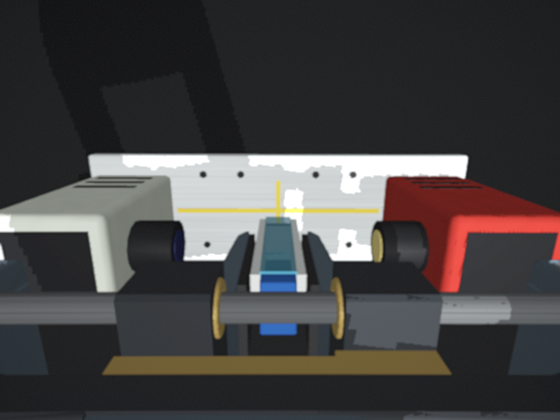

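View pics/s7z.png

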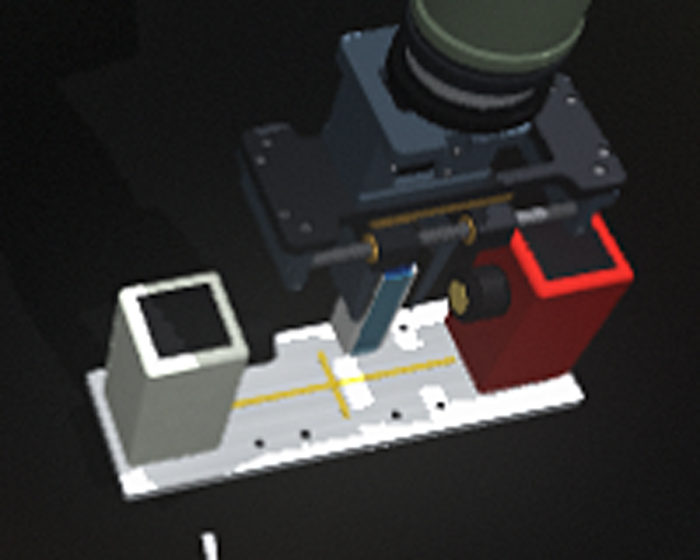

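The cell is centred between the barrels: their faces are at columns 183 and 373, and the cell at 278. A frosted face points at the lamp, so I'll hold here for the dark reading.

>>> servo_tool([
  [[0,0,0,0,0,0,0],[0,0,0,0,0,0,0],[0,0,0,0,0,0,0],[0,0,0,0,0,0,0],[0,0,0,0,0,0,0],[0,0,0,0,0,0,0],[0,0,0,0,0,0,0],[0,0,0,0,0,0,0],[0,0,0,0,0,0,0],[0,0,0,0,0,0,0],[0,0,0,0,0,0,0],[0,0,0,0,0,0,0],[0,0,0,0,0,0,0],[0,0,0,0,0,0,0],[0,0,0,0,0,0,0],[0,0,0,0,0,0,0],[0,0,0,0,0,0,0],[0,0,0,0,0,0,0],[0,0,0,0,0,0,0],[0,0,0,0,0,0,0]],
])

```text
time_s: 13.1
ee_pos: [576.4, 188.3, 114.0]
ee_rot: [180.0, 0.0, -172.1]
force: [-0.2, 0.0, -1.2]
gripper_width: 24.0
```

>>> servo_tool([
  [[0,0,0,0,0,0,0],[0,0,0,0,0,0,0],[0,0,0,0,0,0,0],[0,0,0,0,0,0,0],[0,0,0,0,0,0,0],[0,0,0,0,0,0,0],[0,0,0,0,0,0,0],[0,0,0,0,0,0,0]],
])

```text
time_s: 13.9
ee_pos: [576.4, 188.3, 114.0]
ee_rot: [180.0, 0.0, -172.1]
force: [-0.1, 0.3, -0.7]
gripper_width: 23.9
```

```bash
python3 - <<'E'
from h import *
def box(p,z0,z1,hx,hy):
    a=np.radians(p[2]);R=np.array([[np.cos(a),-np.sin(a)],[np.sin(a),np.cos(a)]])
    q=np.array([[hx,hy],[hx,-hy],[-hx,-hy],[-hx,hy]])@R.T+p[:2];return np.r_[np.c_[q,np.full(4,z0)],np.c_[q,np.full(4,z1)]]
g=load("scene7");c=g["color"][:,:,::-1];ox,oy=330,140;k=6
o=cv2.resize(c[oy:oy+90,ox:ox+130],None,fx=k,fy=k,interpolation=cv2.INTER_CUBIC)
def dr(P,col):
    q=((proj(g,P)-[ox,oy]+.5)*k).astype(int)
    for a,b in[(0,1),(1,2),(2,3),(3,0),(4,5),(5,6),(6,7),(7,4),(0,4),(1,5),(2,6),(3,7)]: cv2.line(o,tuple(q[a].tolist()),tuple(q[b].tolist()),col,1)
dr(box((576.4,188.4,7.9),70,150,12,12),(0,0,255)); 
e=np.array([-.1374,.9905]);dr(box((*(np.array([576.4,188.4])+115*e),7.9),12,125,30,30),(0,255,0))
dr(box((576.4,188.4,7.9),0,12,45,150),(255,255,0))
cv2.imwrite("pics/z8.png",o)
E
```

```text
(no output)
```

View pics/z8.png

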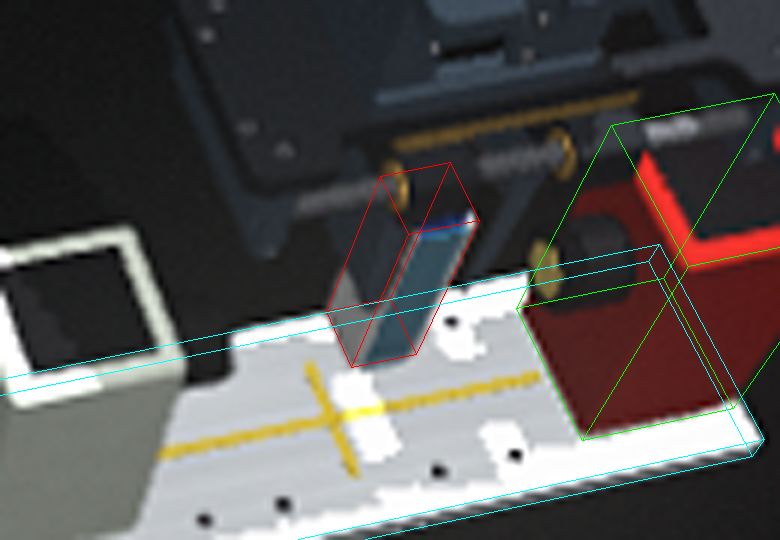

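The overlay agrees with the picture. The dark reading has been held for over 2.8 s, so I'll make the quarter turn.

>>> servo_tool([
  [[0,0,0,0,0,0.014,0],[0,0,0,0,0,0.054,0],[0,0,0,0,0,0.116,0],[0,0,0,0,0,0.198,0],[0,0,0,0,0,0.296,0],[0,0,0,0,0,0.407,0],[0,0,0,0,0,0.528,0],[0,0,0,0,0,0.655,0],[0,0,0,0,0,0.785,0],[0,0,0,0,0,0.916,0],[0,0,0,0,0,1.043,0],[0,0,0,0,0,1.164,0],[0,0,0,0,0,1.275,0],[0,0,0,0,0,1.373,0],[0,0,0,0,0,1.455,0],[0,0,0,0,0,1.517,0],[0,0,0,0,0,1.557,0],[0,0,0,0,0,1.571,0],[0,0,0,0,0,1.571,0],[0,0,0,0,0,1.571,0]],
])

```text
time_s: 15.9
ee_pos: [576.4, 188.4, 114.0]
ee_rot: [180.0, -0.0, 97.9]
force: [0.7, 0.2, -2.1]
gripper_width: 24.0
```

>>> servo_tool([
  [[0,0,0,0,0,0,0],[0,0,0,0,0,0,0],[0,0,0,0,0,0,0],[0,0,0,0,0,0,0],[0,0,0,0,0,0,0],[0,0,0,0,0,0,0]],
])

```text
time_s: 16.5
ee_pos: [576.4, 188.4, 114.0]
ee_rot: [180.0, -0.0, 97.9]
force: [0.6, 0.3, -1.9]
gripper_width: 24.1
```

```bash
python3 look.py w8; python3 - <<'E'
from workcell import *
import pickle
from h import *
for n in("top","scene"):
    f=grab_frame(n);pickle.dump(f,open(f"pics/{n}8.pkl","wb"))
g=f;c=g["color"][:,:,::-1];ox,oy=330,140;k=6
o=cv2.resize(c[oy:oy+90,ox:ox+130],None,fx=k,fy=k,interpolation=cv2.INTER_CUBIC)
a=np.radians(7.9);R=np.array([[np.cos(a),-np.sin(a)],[np.sin(a),np.cos(a)]])
q=np.array([[12,12],[12,-12],[-12,-12],[-12,12]])@R.T+[576.4,188.4]
for z in(70,150): cv2.polylines(o,[((proj(g,np.c_[q,np.full(4,z)])-[ox,oy]+.5)*k).astype(np.int32)],True,(0,0,255),1)
cv2.imwrite("pics/z9.png",o)
print(state()["time_s"],state()["ee_pos"])
E
```

```text
16.5 [576.4040783  188.35458079 113.96279512] [ 1.79994750e+02 -5.58211780e-03  9.79082445e+01] [1.70068714e+01 2.54483899e+01 9.36896209e+01 5.36032952e-03
 6.08559228e+01 9.09601685e+00] [ 0.55415583  0.34228895 -1.89960817] 24.053347765068942 0.11178122177996913
16.65 [576.3840822  188.35159475 113.94576476]
```

View pics/w8.png

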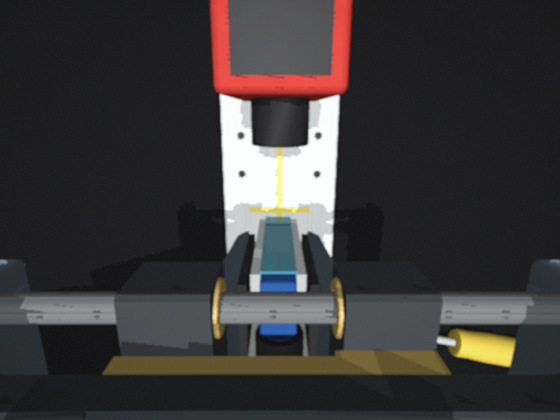

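View pics/z9.png

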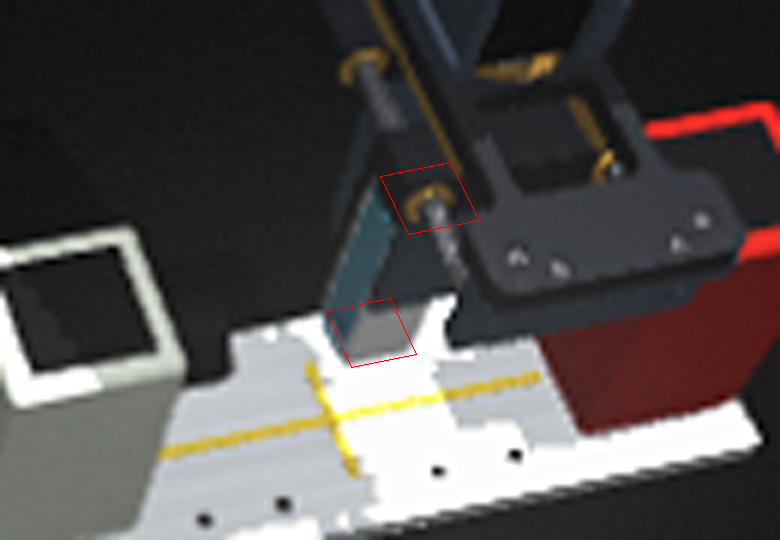

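```bash
python3 - <<'E'
from h import *
f=load("w8");im=f["color"];I=np.eye(4)
hsv=cv2.cvtColor(im,cv2.COLOR_RGB2HSV).astype(int)
v,u=np.nonzero((hsv[...,1]>90)&(abs(hsv[...,0]-27)<8)&(hsv[...,2]>90))
k=(abs(u-280)<5)&(v>148)&(v<205);L=cv2.fitLine(np.c_[u,v][k].astype(np.float32),cv2.DIST_HUBER,0,.01,.01).ravel()
print(k.sum(),L,"deg",np.degrees(np.arctan(L[0]/L[1])))
print("line tool",toplane(f,[L[2:]],102,I))
h=cv2.inRange(cv2.cvtColor(im,cv2.COLOR_RGB2HSV),(0,120,60),(8,255,255))
Pc,uu,vv=cloud(f,I);m=(abs(Pc[:,2]+11)<5)&(abs(Pc[:,0]-115)<45)&(abs(Pc[:,1])<45);Q=Pc[m];print(np.percentile(Q[:,1],[0.2,99.8]),cv2.minAreaRect(Q[:,:2].astype(np.float32)))
g=cv2.cvtColor(im,cv2.COLOR_RGB2GRAY)
for r in(115,122,130): print(r,g[r,246:314:1].tolist())
for r in(232,250,270): print(r,g[r,245:312].tolist())
E
```

```text
168 [ 4.3312576e-07 -1.0000000e+00  2.7900000e+02  1.7650000e+02] deg -2.4816276e-05
line tool [[ 29.55223687   0.22070397 102.        ]]
[-29.39030645  30.07166292] ((105.66604614257812, 0.41741371154785156), (60.280181884765625, 37.691131591796875), 89.97036743164062)
115 [206, 206, 206, 200, 172, 115, 55, 29, 32, 35, 36, 38, 39, 41, 41, 43, 43, 44, 45, 45, 48, 49, 50, 52, 53, 56, 57, 59, 61, 61, 62, 65, 63, 66, 66, 68, 68, 68, 67, 66, 65, 62, 61, 58, 57, 57, 54, 51, 47, 46, 46, 44, 42, 42, 43, 39, 39, 39, 38, 34, 30, 39, 96, 160, 194, 206, 210, 210]
122 [206, 206, 206, 202, 184, 138, 74, 34, 32, 34, 35, 38, 39, 42, 43, 43, 45, 45, 45, 47, 48, 49, 52, 54, 55, 58, 60, 61, 63, 65, 65, 66, 68, 69, 69, 68, 68, 66, 65, 63, 62, 61, 59, 55, 54, 52, 49, 47, 45, 46, 44, 46, 44, 42, 40, 40, 39, 35, 36, 32, 25, 45, 119, 181, 205, 209, 210, 210]
130 [254, 254, 255, 252, 233, 185, 105, 38, 28, 33, 38, 37, 39, 41, 42, 43, 45, 46, 47, 48, 49, 52, 53, 57, 59, 60, 62, 64, 64, 67, 68, 68, 69, 68, 66, 64, 65, 63, 62, 60, 59, 56, 54, 52, 51, 49, 49, 46, 46, 45, 43, 42, 42, 41, 42, 39, 37, 37, 34, 32, 
[... 236 characters left out ...]
 94, 93, 101, 117, 129, 132, 130, 130, 139, 168, 196, 205, 204, 200, 200, 202, 202, 192, 156, 104, 82, 93, 119]
250 [41, 30, 26, 27, 29, 25, 24, 30, 71, 118, 145, 154, 155, 154, 154, 153, 142, 118, 95, 89, 91, 93, 93, 93, 94, 94, 93, 94, 94, 94, 94, 94, 94, 94, 94, 94, 93, 94, 93, 94, 94, 94, 94, 93, 94, 92, 90, 91, 97, 115, 127, 131, 131, 131, 132, 128, 114, 82, 43, 25, 24, 25, 26, 26, 27, 35, 47]
270 [33, 30, 30, 23, 33, 73, 111, 129, 131, 131, 131, 131, 130, 129, 123, 111, 103, 99, 99, 99, 98, 97, 99, 99, 99, 99, 99, 99, 99, 100, 99, 97, 98, 99, 98, 99, 97, 99, 100, 98, 97, 98, 98, 98, 98, 97, 98, 98, 100, 101, 104, 114, 123, 129, 130, 131, 131, 131, 132, 125, 100, 60, 31, 25, 26, 29, 29]
```

```bash
python3 - <<'E'
from h import *
np.set_printoptions(precision=4,suppress=True)
for n in("wrist0","w1","w2","w5","w6","w7","w8"): f=load(n);print(n,f["tool_from_camera"][:3].ravel(),f["cx"])
I=np.eye(4);f=load("w8")
print(toplane(f,[[277.6,250]],0,I),toplane(f,[[277.8,217.7]],44,I),toplane(f,[[279.7,122]],24,I),toplane(f,[[279,176]],102,I))
E
```

```text
wrist0 [   0.0005   -0.9612   -0.2758   79.6939    1.        0.0005   -0.
    1.4325    0.0001   -0.2758    0.9612 -169.9022] 277.8254912620878
w1 [   0.0005   -0.9612   -0.2758   79.0368    1.        0.0005    0.0001
    1.9224    0.       -0.2758    0.9612 -169.8991] 277.8254912620878
w2 [   0.0005   -0.9612   -0.2758   79.0372    1.        0.0005    0.0001
    1.9229    0.       -0.2758    0.9612 -169.9006] 277.8254912620878
w5 [   0.0005   -0.9612   -0.2758   78.8691    1.        0.0005    0.0001
    1.994    -0.       -0.2758    0.9612 -169.8978] 277.8254912620878
w6 [   0.0005   -0.9612   -0.2758   78.7687    1.        0.0005    0.0001
    2.0306   -0.       -0.2758    0.9612 -169.9007] 277.8254912620878
w7 [   0.0005   -0.9612   -0.2758   78.7678    1.        0.0005    0.0001
    2.0306   -0.       -0.2758    0.9612 -169.9   ] 277.8254912620878
w8 [   0.0005   -0.9611   -0.276    80.141     1.        0.0005   -0.0002
   -0.6574    0.0003   -0.276     0.9611 -169.8998] 277.8254912620878
[[ 9.0344 -0.7956  0.    ]] [[13.2251 -0.7082 44.    ]] [[74.1437  0.3075 24.    ]] [[ 29.9564   0.2201 102.    ]]
```

The lamp barrel centre is at column 279.6 and the cell at 277.7. That puts the beam about 1 mm to the side along tool y, so I'll trim by 1 mm and hold.

>>> servo_tool([
  [[0,0.3,0,0,0,0,0],[0,0.7,0,0,0,0,0],[0,1,0,0,0,0,0],[0,1,0,0,0,0,0],[0,1,0,0,0,0,0],[0,1,0,0,0,0,0],[0,1,0,0,0,0,0],[0,1,0,0,0,0,0],[0,1,0,0,0,0,0],[0,1,0,0,0,0,0],[0,1,0,0,0,0,0],[0,1,0,0,0,0,0],[0,1,0,0,0,0,0],[0,1,0,0,0,0,0],[0,1,0,0,0,0,0],[0,1,0,0,0,0,0],[0,1,0,0,0,0,0],[0,1,0,0,0,0,0]],
])

```text
time_s: 18.45
ee_pos: [577.4, 188.5, 113.9]
ee_rot: [-180.0, -0.0, 97.9]
force: [-1.1, -0.3, -1.4]
gripper_width: 24.2
```

```bash
python3 look.py w9
```

```text
18.45 [577.36567655 188.49470079 113.92805584] [-1.79999509e+02 -4.72132025e-03  9.79064323e+01] [1.69929448e+01 2.55317544e+01 9.35516038e+01 5.42337554e-03
 6.09163808e+01 9.08387622e+00] [-1.06900154 -0.26416308 -1.37609272] 24.159154762050793 0.07788231718913691
```

View pics/w9.png

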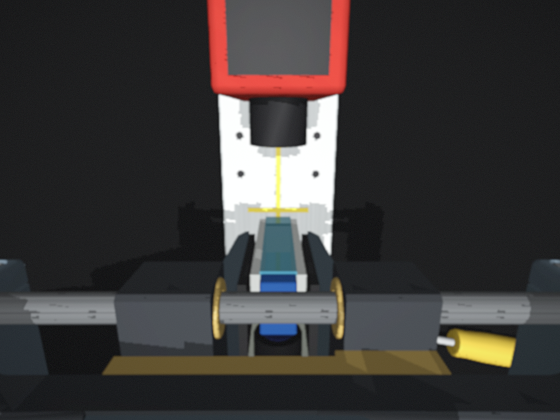

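```bash
python3 - <<'E'
from h import *
o=[cv2.resize(load(n)["color"][205:305,225:330,::-1],None,fx=3.7,fy=3.7,interpolation=cv2.INTER_CUBIC) for n in("w5","w9")]
cv2.imwrite("pics/z10.png",np.hstack(o))
E
```

```text
(no output)
```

View pics/z10.png

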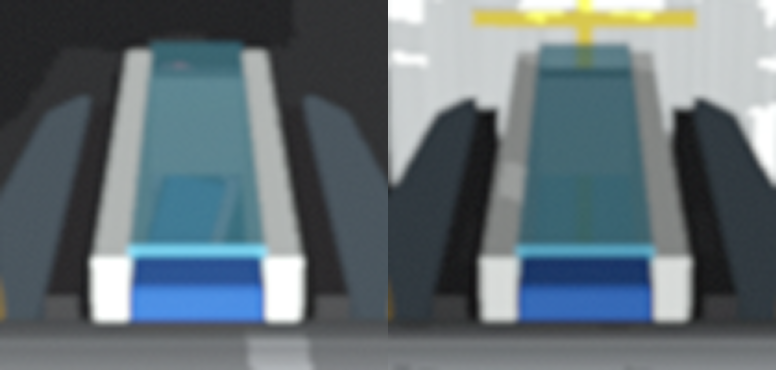

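```bash
python3 -c "
from workcell import *
print(job_done());s=state();print(s['time_s'],s['ee_pos'],s['gripper_width'])"
```

```text
the job is handed in; nothing more can be done
None
the job is handed in; nothing more can be done
```

I gripped the blue-capped cell by the upper half of its frosted faces (fingertips 44 mm above its underside, 18 N) and lifted it. I held it midway between the lamp and detector with a frosted face towards the lamp for about 2.9 s. I then turned it a quarter turn so the windows face lamp and detector, and handed the job in while still holding it there. The clock read about 18.5 s.

**Final position:** The last checks put the tool at (577.4, 188.5, 113.9) mm. The cell's underside is then about 70 mm up, so the beam crosses at its 20 mm mark. The yaw was 97.9°, from the stage's measured yaw of 7.9°. The stage's yellow line was parallel to the tool within 0.1° in the wrist image taken after the turn.

**Checks that disagreed slightly:**
- **Sideways offset:** after the turn, the wrist image showed the cell about 1 mm to the side of the beam. I trimmed it out before the final hold, so the dark reading was taken with that offset.
- **Camera agreement:** the three cameras differed by 1–3 mm on the stage position.
- **Grip drift:** the gripper width reading went from 23.7 to 24.2 mm. The last wrist image shows the cell's lower end about 1 px off, a possible tilt of about 0.4°. I left both as they were.

In the pictures I took, nothing else in the scene looked disturbed. The reported wrist force stayed at a few newtons at most.

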